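# Clip the reamers on the tool rack in size order

### The job

Complete the set of wooden-handled graphite reamers on the sloping clip rack, in size order round the medium one that is already in the middle: the short reamer in the left place, the long one in the right, each handle clicked fully home in both spring clips with its graphite tip up the slope. Press square to the slope and gently: the clips sit on a sprung rail that gives way at first, so press on until you feel the click, but never drive the rail down to its stop, and leave the other things on the bench alone.

Things in the scene. Friction and masses are not known exactly. Their poses are not given: they have to be found in the camera images.
- rack: fixed clip rack facing the robot: two wooden cheeks (282 mm over all) and between them a sloping sprung rail, two aluminium bars with six steel spring clips: three places side by side, two clips each. Origin on the bench below its middle; x away from the robot, y left along the bars, z up. The slope rises along x at 25 deg; 'out' below is square to it, 25 deg off vertical towards the robot
- rail (a joint): how far the sprung rail (both bars and all clips) is pressed in square to the slope, m: 0 at rest, stops at 0.024. About 1 N starts it, then 1.15 N a mm; it springs back when let go. So the clips give way under a handle before it clicks: the press goes on well past where the seat lies at rest
- seat_left (a point): where a handle's middle lies when home in the left place: 85 mm left of seat_middle, midway between its two clips. The clips, 10 mm wide, stand 30 mm up and down the slope from it. In each a rigid saddle (top 9 mm below the seat) lies between two sprung jaws: lobes 13 mm apart 5.5 mm out from the seat, flared mouth 28 mm wide inside, 32 mm outside, 18 mm out
- seat_middle (a point): the same for the middle place, filled by the medium reamer (165 mm, stays there); at rest 100 mm straight above the rack's origin. Pressed in at its handle's middle, a reamer clicks past the lobes of both clips with 12 to 22 N in all (felt as a sudden drop of 4 N or more) and is drawn down on the saddles; the clips hold it there. The bars are open between the clips; their tops lie 15 mm below the seat
- seat_right (a point): the same for the right place, 85 mm right of seat_middle
- reamer_short: the short reamer, 135 mm long, 50 to 130 g, lying loose on the bench: round wooden handle 18 mm thick and 84 mm long between two 19 mm square steel collars (each 8 mm long, out to +-50 mm), then a black graphite taper 35 mm long on the +x end. Origin on the handle's axis at the middle of the handle (9.5 mm above the bench at the start), x along it to the tip
- reamer_short_tip (a point): the tip of the short reamer's graphite taper, 85 mm along x from the handle's middle
- reamer_long: the long reamer, 195 mm long, 50 to 130 g, lying loose on the bench: round wooden handle 18 mm thick and 84 mm long between two 19 mm square steel collars (each 8 mm long, out to +-50 mm), then a black graphite taper 95 mm long on the +x end. Origin on the handle's axis at the middle of the handle (9.5 mm above the bench at the start), x along it to the tip
- reamer_long_tip (a point): the tip of the long reamer's graphite taper, 145 mm along x from the handle's middle
- bench_torch: obstacle: the fixed torch standing on the bench between the reamers and the rack, about 140 mm wide, 220 mm long, 225 mm tall: carry over it; origin centre of its underside
- marver: bystander: black graphite block 75x110x16 mm, flat on the bench, origin centre of the underside
- tape: bystander: small roll of black tape, 53x51x19 mm, origin centre of the underside
- brick_rest: bystander: brick rod rest 50x120x23 mm, origin centre of the underside
- bench_lighter: bystander: lighter 78x24x12 mm lying on the bench, origin centre of the underside

How it is judged:
At the end, for the whole second after the job is handed in: Both loose reamers rest in their places (short left, long right), tips up the slope: handle axis within 2.5 mm of fully home square to the slope, handle centre within 12 mm of the place's seat point, handle within 0.06 rad of the slope line, at rest (under 20 mm/s) (z of reamer_short in the frame of seat_left between -0.0025 and 0.0025 m and distance between reamer_short and seat_left below 0.012 m and angle between the x axis of reamer_short and the x axis of seat_left, either way round below 0.06 rad and x of reamer_short_tip in the frame of seat_left above 0.06 m and linear speed of each of reamer_short, reamer_long below 0.02 m/s and z of reamer_long in the frame of seat_right between -0.0025 and 0.0025 m and distance between reamer_long and seat_right below 0.012 m and angle between the x axis of reamer_long and the x axis of seat_right, either way round below 0.06 rad and x of reamer_long_tip in the frame of seat_right above 0.06 m); the robot touches nothing.
It fails at once if the sprung rail is driven down to its stop (pressed in more than 22 mm, about 26 N) (value of joint rail above 0.022 m).
It fails at once if the black graphite block is moved more than 20 mm (distance of marver from where it was at the start of the episode above 0.02 m).
It fails at once if the roll of tape is moved more than 20 mm (distance of tape from where it was at the start of the episode above 0.02 m).
It fails at once if the brick rod rest is moved more than 20 mm (distance of brick_rest from where it was at the start of the episode above 0.02 m).
It fails at once if the lighter is moved more than 20 mm (distance of bench_lighter from where it was at the start of the episode above 0.02 m).
It also fails if it takes over 61 s, if anything falls off the work surface, if the arm or the gripper's body presses on something with over 40 N, if the wrist force passes 120 N, or if a joint passes its speed limit or range.

### The arm

A 7-joint arm with a two-finger parallel gripper is mounted at the origin on a cart in front of the work surface, level with it; the furniture and walls round the work are solid. World frame = base frame: x ahead of the robot, y to its left, z up, the work surface at z = 0. Lengths are in m, angles in rad, forces in N, time in s.
With the tool pointing down it reaches from about 0.4 to 0.85 m from the base axis. Payload 4.5 kg.
Tool frame: the origin (TCP) lies at the very end of the fingers, on their centre line; the grasp point (between the pads) lies 19 mm behind it; z points along the fingers, y is the line along which they close (so a half turn about z gives the same grasp; the last joint's range is limited). The gripper opens to 85 mm and grips with 20 to 120 N. Pads are 22 mm wide; open, the fingers measure 114 mm over their backs; the gripper's body (76 mm by 85 mm) begins 54 mm behind the grasp point. The pads swing forward as they close: fully open they stand 13 mm farther back than shut.
Start: joints at [-1.099, 0.689, -0.195, 1.565, 0.157, 0.902, -0.215], TCP at [0.265, 0.566, 0.231] pointing down, gripper open.
Joint ranges: [-3.01, 3.01], [-0.46, 2.08], [-1.47, 1.51], [0.13, 2.56], [-1, 4.14], [0.04, 2.09], [-2.66, 2.66]. Speed limits (rad/s): [2.57, 2.57, 3.14, 3.14, 3.14, 3.14, 3.14].

### API

Orientations are given as a rotation vector (axis times angle).
In Python, from workcell import bot gives the robot as it stands.
- The arm moves only by the tool jog_arm, never from a script. Its arguments are lists of equal length, an entry for each row: "hand": the finger opening in mm, from 0 to 85.4; "translation": the shift along the tool's x, y, z in mm, a list of three; "roll": the turn about the tool's z in degrees. In form: {"hand": [hand, ...], "translation": [[x, y, z], ...], "roll": [roll, ...]}. A call has 1 to 20 rows; each row shifts and turns the commanded pose from where the row before left it, along the tool's axes as they then stand; what a row does not reach is not made up. A row lasts 1/12 s, in which the tool goes at most 41.7 mm and 7.16 degrees, less where a joint would pass 70% of its speed; a pose out of reach is approached as far as the arm can. A call is refused whole if a number of a shift passes 41.7 or a number of a turn 7.16, either way. A call with a gripper value outside its range is refused whole. The fingers move at their own pace and stop on an object; "squeeze" is the grip in N (left out, the last holds). Time passes only in rows, so rows that do not move let the fingers close. It gives the time, the measured TCP pose, the force, the opening and the grip force at its end, in the units of the state.
- bot.state(): the state, without advancing time (a new reading comes with each control period).
- bot.capture(name): name is "side" or "top"; returns (picture, depth): 480x640x3 uint8, blue, green, red; 480x640 float32, m along the optical axis (not along the pixel's ray), 0 where there is no reading.
- bot.camera_params(name): a dict with "K" (3x3 intrinsics, pixels), "rvec" (rotation vector, rad) and "tvec" (3), from world to camera coordinates, as OpenCV has them. Camera axes: x right, y down, z forward; pixel columns grow to the right and rows downward; lengths in m; the calibration is good to about 2 mm. A picture is of the moment at which its call begins. camera_params takes no time and is no camera call.
- bot.close_job(): hands the job in; it is judged then, once.
Trained networks look in the newest picture that a camera, given by its name, has taken for a name from the list of things; names that differ only in an ending like _2 or _b are one class to them, and where a whole thing is asked for, a point or a joint stands for the part that bears it (a point fixed in the world has none). Each returns a list of dicts, best first, with "score" (0 to 1); they miss things now and then, are a little off and sometimes report something else, mostly with a low value. They report only what shows in the picture. A call takes as long as a camera call.
- bot.recognise(camera, query): "uv" ([column, row] in pixels, amid what is visible of it).
- bot.regions_of(camera, query): "region" (480x640 bool, what is visible of it) and "uv" ([column, row] in pixels, amid what is visible of it).
The state is a dict: "t": time; "qpos": joint angles; "dq": joint speeds; "joint_efforts": joint torques, N m; "tool_pos": TCP position; "tcp_rot": TCP orientation; "force": force on the tool from outside, world axes, zero at the start; "moment": the same for the moment, N m; "grip_width": finger opening in m; "grip_force": force on a finger pad.
Only numpy, scipy, OpenCV 4.12 (cv2) and the standard library are available. Lean on these libraries where they do the work, as an engineer would, in place of code of your own. Each camera call takes 0.05 s, during which the arm holds its last target. There are 200 camera calls.

## Working session

There is one attempt and no reset: what is moved stays moved. The work goes in short steps, Python scripts to look and compute and a tool call to move; the robot and the scene stay as the last step left them, time stands still between calls to the robot, and variables do not carry over. Pictures are saved under pics/ and viewed, at most 10 in all, crops included, and the job is handed in when it is done.

Besides the shell and the picture viewer there is one more tool, called after "Emit:" as name(argument=value, ...), one argument or row to a line, values as JSON. jog_arm: Moves the arm, as the interface text tells. Its arguments: {"type":"object","properties":{"hand":{"type":"array"},"translation":{"type":"array"},"roll":{"type":"array"},"squeeze":{"type":"number"}},"required":["hand","translation","roll"]}

```bash
ls; mkdir -p pics; python3 - <<'E'
from workcell import bot
import cv2,numpy as np
s=bot.state();print({k:np.round(v,3) for k,v in s.items()})
for c in("top","side"):
    p,d=bot.capture(c);cv2.imwrite(f"pics/{c}0.png",p);np.save(f"pics/{c}0d.npy",d)
    P=bot.camera_params(c);print(c,P)
    R,_=cv2.Rodrigues(np.array(P["rvec"]));print(-R.T@np.array(P["tvec"]).ravel())
E
```

```text
pics
{'t': np.float64(0.0), 'qpos': array([-1.099,  0.69 , -0.194,  1.566,  0.157,  0.903, -0.215]), 'dq': array([ 0.001, -0.   ,  0.002,  0.002, -0.001,  0.001,  0.   ]), 'joint_efforts': array([ 0.0000e+00, -5.3962e+01, -1.2670e+00, -1.5854e+01,  9.0000e-03,
        1.0000e-02, -0.0000e+00]), 'tool_pos': array([0.265, 0.565, 0.23 ]), 'tcp_rot': array([-6.820e-01, -3.066e+00,  3.000e-03]), 'force': array([-1.302,  0.758,  0.309]), 'moment': array([-0.029,  0.026, -0.003]), 'grip_force': np.float64(0.0), 'grip_width': np.float64(0.085)}
top {'K': array([[525.42833394,   0.        , 319.08151304],
       [  0.        , 525.42833394, 231.61548783],
       [  0.        ,   0.        ,   1.        ]]), 'rvec': array([ 2.12746323, -2.19164443,  0.12416693]), 'tvec': array([-0.08666506,  0.51823614,  1.27554356])}
[ 0.36257687 -0.10295584  1.32703768]
side {'K': array([[500.56943536,   0.        , 319.98692566],
       [  0.        , 500.56943536, 235.91235032],
       [  0.        ,   0.        ,   1.        ]]), 'rvec': array([ 0.3036627 , -2.60544707,  1.48043802]), 'tvec': array([0.47908143, 0.16833317, 1.35156074])}
[0.19946548 1.15654898 0.84093964]
```

View pics/top0.png

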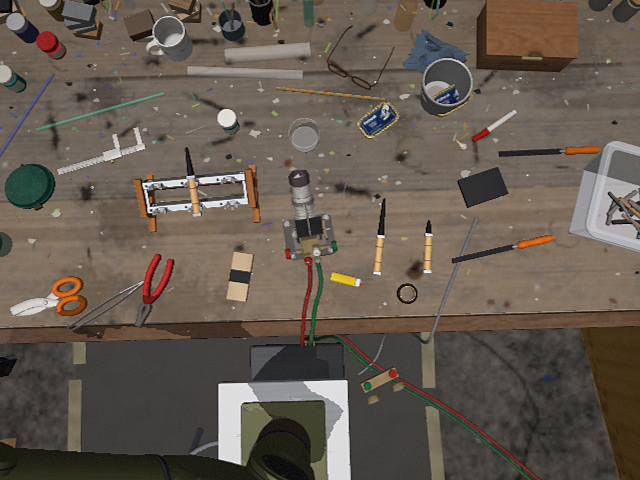

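View pics/side0.png

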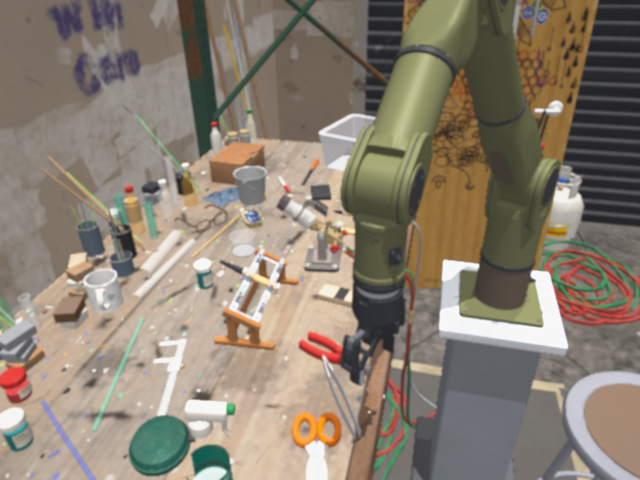

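Top: the rack is centred near (195,195). The long reamer runs (380,200)-(378,272) and the short one (428,222)-(428,272), both with tips away from the robot. The torch stands between them at (305,225).

```bash
cat > h.py <<'E'
from workcell import bot
import cv2,numpy as np
def cam(c):
    P=bot.camera_params(c);R,_=cv2.Rodrigues(np.array(P["rvec"]));return np.array(P["K"]),R,np.array(P["tvec"]).ravel()
def rays(c,uv):
    K,R,t=cam(c);uv=np.atleast_2d(uv).astype(float)
    d=np.c_[(uv[:,0]-K[0,2])/K[0,0],(uv[:,1]-K[1,2])/K[1,1],np.ones(len(uv))]
    return -R.T@t,d@R
def onplane(c,uv,z):
    o,d=rays(c,uv);return o+d*((z-o[2])/d[:,2])[:,None]
def cloud(c,uv,D):
    o,d=rays(c,uv);uv=np.atleast_2d(uv).astype(int);return o+d*D[uv[:,1],uv[:,0]][:,None]
def proj(c,X):
    K,R,t=cam(c);return cv2.projectPoints(np.atleast_2d(X).astype(float),cv2.Rodrigues(R)[0],t,K,None)[0][:,0]
E
python3 - <<'E'
from h import *
for n in("reamer_short","reamer_long"):
    L=.135 if "short" in n else .195
    for g in bot.regions_of("top",n)[:2]:
        v,u=np.nonzero(g["region"]);X=onplane("top",np.c_[u,v],.0095)[:,:2]
        m=X.mean(0);w,V=np.linalg.eigh(np.cov((X-m).T));a=V[:,1]*np.sign(V[0,1]);s=(X-m)@a
        print(n,g["score"],g["uv"],"c",m,"ax",a,np.degrees(np.arctan2(a[1],a[0])),"ext",s.min(),s.max(),"O from butt",m+a*(s.min()+.05),"from tip",m+a*(s.max()-L+.05), len(u))
D=np.load("pics/top0d.npy")
P,_=bot.capture("top")
for n in("rack","rail"):
    for g in bot.regions_of("top",n)[:1]:
        r=g["region"];v,u=np.nonzero(r);X=cloud("top",np.c_[u,v],D)
        print(n,g["score"],g["uv"],len(u),X.min(0),X.max(0))
        np.save(f"pics/{n}.npy",r)
for n in("bench_torch","marver","tape","brick_rest","bench_lighter"):
    g=bot.regions_of("top",n)
    if g:
        v,u=np.nonzero(g[0]["region"]);X=cloud("top",np.c_[u,v],D);print(n,g[0]["score"],X.min(0).round(3),X.max(0).round(3))
c=P[145:250,115:280];cv2.imwrite("pics/rackcrop.png",cv2.resize(c,None,fx=4.8,fy=4.8,interpolation=cv2.INTER_CUBIC))
E
```

```text
reamer_short 0.82 [429.1, 250.1] c [ 0.46697543 -0.37419688] ax [ 0.99599219 -0.08944022] -5.13140440155784 ext -0.05935709491563451 0.06988744101080617 O from butt [ 0.45765583 -0.37335998] from tip [ 0.45192344 -0.37284521] 322
reamer_short 0.44 [194.0, 189.0] c [0.63295942 0.21012299] ax [ 0.01618124 -0.99986908] -89.07284299784408 ext -0.13378281094654357 0.1333351459444074 O from butt [0.63160371 0.29389483] from tip [0.63374155 0.16179417] 2128
reamer_long 0.67 [427.3, 246.8] c [ 0.46943758 -0.37406783] ax [ 0.99547829 -0.09498936] -5.450707171635632 ext -0.06198738976178995 0.07016435818392674 O from butt [ 0.45750439 -0.37292916] from tip [ 0.39494032 -0.36695924] 359
reamer_long 0.61 [381.4, 244.3] c [ 0.48592769 -0.25374695] ax [ 0.98933308 -0.14567108] -8.376142049678222 ext -0.08025323998710181 0.10643359431800337 O from butt [ 0.45599716 -0.24933993] from tip [ 0.44777267 -0.24812894] 416
rack 0.84 [193.5, 191.1] 3968 [ 0.36257687 -0.10295584 -0.00904244] [0.71003138 0.37197703 1.32703768]
rail 0.59 [193.6, 188.4] 1997 [ 0.36257687 -0.10295584 -0.00419237] [0.70650593 0.317809   1.32703768]
marver 0.79 [ 0.363 -0.584 -0.009] [ 0.675 -0.103  1.327]
tape 0.78 [ 0.333 -0.341  0.002] [ 0.38  -0.292  0.024]
brick_rest 0.96 [ 0.35  -0.103 -0.003] [0.472 0.13  1.327]
bench_lighter 0.77 [ 0.363 -0.205 -0.006] [ 0.421 -0.103  1.327]
```

View pics/rackcrop.png

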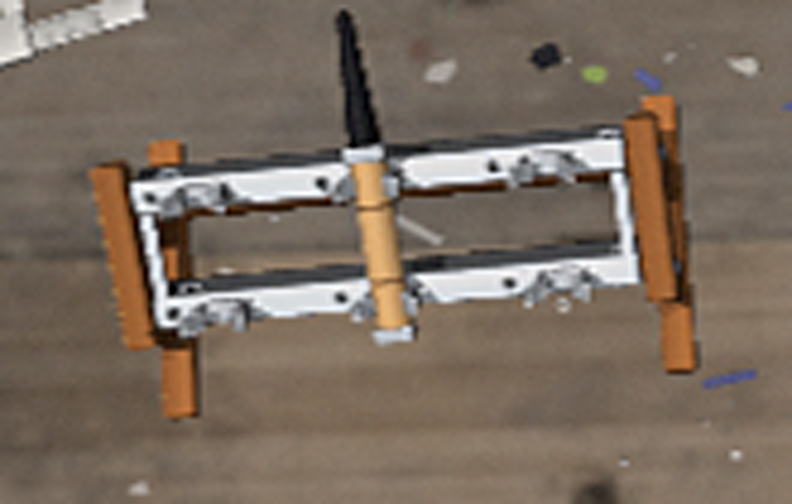

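The crop shows the rack with the medium reamer seated. Its butt collar is at crop (395,335), its top collar at (362,153) and its tip at (343,13). The left clips are at (200,197) and (215,315), the right clips at (545,165) and (560,283).

```bash
cat >> h.py <<'E'
c25,s25=np.cos(np.radians(25)),np.sin(np.radians(25))
def rackpt(p,a,y,o):  # p=(x,y,yaw); along slope, left, out
    x=a*c25-o*s25;z=.1+a*s25+o*c25;C,S=np.cos(p[2]),np.sin(p[2])
    return np.array([p[0]+C*x-S*y,p[1]+S*x+C*y,z])
def plan(xyz,yaw):
    s=bot.state();R,_=cv2.Rodrigues(np.array(s["tcp_rot"]));d=np.array(xyz)-s["tool_pos"]
    w=np.degrees(np.arctan2(R[1,0],R[0,0]));t=np.degrees(yaw)
    dr=(w-t+90)%180-90
    print("t %.2f"%s["t"],"pos",np.round(s["tool_pos"],4),"toolx yaw %.1f"%w,"| tool shift now mm",np.round(R.T@d*1e3,1),"roll %.1f"%dr,"| shift after roll",np.round((R@cv2.Rodrigues(np.array([0,0,np.radians(dr)]))[0]).T@d*1e3,1))
E
python3 - <<'E'
from h import *
from scipy.optimize import least_squares
obs=[((394,330),(-.046,0,.0095)),((362,153),(.046,0,.0095)),((343,13),(.115,0,0)),
((200,197),(.03,.085,.008)),((215,315),(-.03,.085,.008)),((545,165),(.03,-.085,.008)),((560,283),(-.03,-.085,.008))]
uv=np.array([o[0] for o in obs])/4.8+[115,145]-.4
f=lambda p:(np.array([proj("top",rackpt(p,*o[1]))[0] for o in obs])-uv).ravel()
r=least_squares(f,[.6,.21,.1]);print(r.x,np.degrees(r.x[2]));print(f(r.x).reshape(-1,2).round(2))
p=r.x;np.save("rack.npy",p)
# z check on bars
D=np.load("pics/top0d.npy")
for a in(.03,-.03):
  for y in(.0425,-.0425):
    X=rackpt(p,a,y,-.015);q=proj("top",X)[0].round().astype(int);print(X.round(4),cloud("top",q,D).round(4))
for n,y in(("L",.085),("R",-.085)):print(n,rackpt(p,0,y,0))
P,_=bot.capture("side")
K=cv2.resize(P[230:360,190:320],None,fx=4.6,fy=4.6,interpolation=cv2.INTER_CUBIC)
for a,y,o in[(.05,0,0),(-.05,0,0),(.115,0,0),(.03,.085,0),(-.03,.085,0),(.03,-.085,0),(-.03,-.085,0)]:
  q=(proj("side",rackpt(p,a,y,o))[0]-[190,230]+.4)*4.6;cv2.circle(K,tuple(int(i) for i in q),3,(0,255,0),-1)
cv2.imwrite("pics/s1.png",K)
plan([.455,-.373,.12],np.radians(-5.1))
E
```

```text
[0.60548377 0.19133904 0.06408205] 3.6716312425554376
[[-0.02  0.49]
 [ 0.34 -0.4 ]
 [ 0.22 -1.4 ]
 [-0.89  0.35]
 [ 0.64  0.33]
 [-0.36  0.29]
 [ 0.07  0.35]]
[0.6362 0.2359 0.0991] [[0.6359 0.2344 0.1019]]
[0.6417 0.1511 0.0991] [[0.6417 0.1521 0.0972]]
[0.582  0.2324 0.0737] [[0.5823 0.2316 0.0762]]
[0.5874 0.1476 0.0737] [[0.5875 0.1476 0.0739]]
L [0.60004052 0.27616457 0.1       ]
R [0.61092702 0.10651351 0.1       ]
t 0.65 pos [0.2649 0.5661 0.2313] toolx yaw 154.9 | tool shift now mm [-570.3 -770.   111.3] roll -20.0 | shift after roll [-272.8 -918.5  111.3]
```

View pics/s1.png

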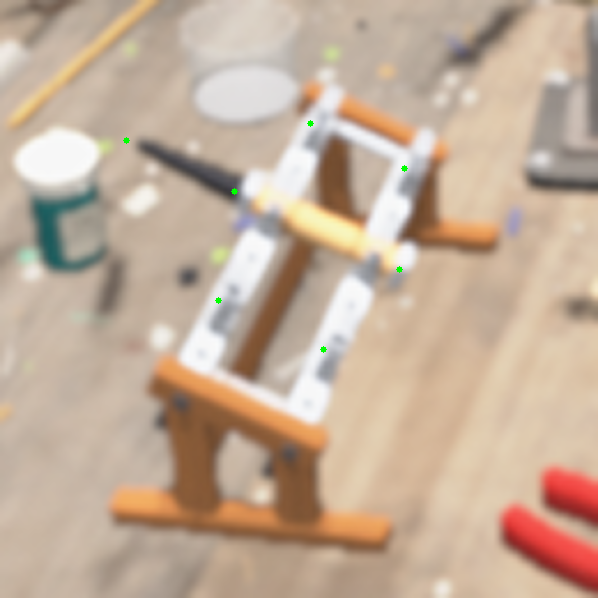

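The side crop shows the rack model projecting about 2 px left of and below the true collars: butt (408,258), top collar end (245,185), tip (140,147). I'll fit both views together.

```bash
python3 - <<'E'
from h import *
from scipy.optimize import least_squares
T=[((394,330),(-.046,0,.0095)),((362,153),(.046,0,.0095)),((343,13),(.115,0,0)),
((200,197),(.03,.085,.008)),((215,315),(-.03,.085,.008)),((545,165),(.03,-.085,.008)),((560,283),(-.03,-.085,.008))]
S=[((406,257),(-.05,0,0.002)),((247,185),(.048,0,0.002)),((140,147),(.115,0,0)),
((232,297),(.03,.085,.008)),((335,343),(-.03,.085,.008)),((319,117),(.03,-.085,.008)),((411,168),(-.03,-.085,.008))]
uT=np.array([o[0] for o in T])/4.8+[115,145]-.4
uS=np.array([o[0] for o in S])/4.6+[190,230]-.4
f=lambda p,m=3:np.r_[*[(np.array([proj(n,rackpt(p,*o[1]))[0] for o in A])-u).ravel() for n,A,u in(("top",T,uT),("side",S,uS))if m&(1 if n=="top" else 2)]]
for m in(1,2,3):
    r=least_squares(f,[.6,.21,.1],args=(m,),loss="soft_l1");print(m,r.x,r.cost);print(f(r.x,m).reshape(-1,2).round(1).tolist())
p=r.x;np.save("rack.npy",p)
for n,y in(("L",.085),("R",-.085)):print(n,rackpt(p,0,y,0))
E
```

```text
1 [0.60571353 0.19139017 0.06406467] 1.7720862633849797
[[-0.0, 0.4], [0.3, -0.5], [0.2, -1.5], [-0.9, 0.3], [0.6, 0.2], [-0.4, 0.2], [0.1, 0.3]]
2 [0.60120687 0.19323617 0.07416347] 5.84279668381499
[[0.2, 2.7], [-0.5, 2.0], [-1.8, -0.5], [-0.1, -0.7], [0.5, -0.1], [0.2, -0.1], [0.6, -1.6]]
3 [0.60380456 0.1911777  0.07036442] 11.039981983997013
[[0.2, 1.2], [0.3, 0.3], [0.0, -0.7], [-0.9, 1.3], [0.8, 1.2], [-0.4, 0.8], [0.2, 0.8], [-0.5, 2.1], [-1.1, 1.3], [-2.4, -1.2], [-0.9, -1.4], [-0.4, -0.8], [-0.3, -0.6], [0.1, -2.1]]
L [0.59782852 0.27596736 0.1       ]
R [0.6097806  0.10638803 0.1       ]
```

Emit:
jog_arm(
  hand=[70,70,70,70,70,70,70,70,70,70,70,70,70,70,70,70,70,70,70,70],
  translation=[
    [0,0,-30],
    [0,0,-30],
    [0,0,-10],
    [0,0,0],
    [-15,-38,0],
    [-15,-38,0],
    [-15,-38,0],
    [-15,-38,0],
    [-15,-38,0],
    [-15,-38,0],
    [-15,-38,0],
    [-10,-38,0],
    [-5,-38,0],
    [-5,-38,0],
    [-5,-38,0],
    [-5,-38,0],
    [-5,-38,0],
    [-5,-38,0],
    [-5,-38,0],
    [-5,-38,0],
  ],
  roll=[-5,-5,-5,-5,0,0,0,0,0,0,0,0,0,0,0,0,0,0,0,0],
  squeeze=20,
)

```text
t: 2.32
tool_pos: [0.3653, -0.0551, 0.3017]
tcp_rot: [0.139, 3.137, -0.0]
force: [0.2, 0.1, -0.6]
grip_width: 0.0701
grip_force: 0.0
```

```bash
python3 - <<'E'
from h import *
plan([.455,-.373,.12],np.radians(-5.1))
E
```

```text
t 2.32 pos [ 0.3653 -0.0551  0.3017] toolx yaw 174.9 | tool shift now mm [-117.2 -308.7  181.8] roll 0.0 | shift after roll [-117.4 -308.7  181.8]
```

Emit:
jog_arm(
  hand=[60,60,60,60,60,60,60,60,60,60,60,60,60,60,60],
  translation=[
    [-9,-31,0],
    [-12,-31,0],
    [-12,-31,0],
    [-12,-31,0],
    [-12,-31,10],
    [-12,-31,20],
    [-12,-31,30],
    [-12,-31,30],
    [-12,-31,30],
    [-12,-30,30],
    [0,0,30],
    [0,0,20],
    [0,0,20],
    [0,0,20],
    [0,0,0],
  ],
  roll=[0,0,0,0,0,0,0,0,0,0,0,0,0,0,0],
)

```text
t: 3.57
tool_pos: [0.4503, -0.3615, 0.0657]
tcp_rot: [-0.139, -3.133, -0.006]
force: [0.2, 0.7, -0.4]
grip_width: 0.0599
grip_force: 0.0
```

```bash
python3 - <<'E'
from h import *
plan([.455,-.373,.004],np.radians(-5.1))
P,D=bot.capture("top");K=P[180:300,360:480].copy()
K=cv2.resize(K,None,fx=5,fy=5,interpolation=cv2.INTER_CUBIC)
for X in([.455,-.373,.0095],[.455+.0498,-.373-.0045,.0095],[.455-.0498,-.373+.0045,.0095],[.454,-.2488,.0095]):
  q=(proj("top",X)[0]-[360,180]+.4)*5;cv2.circle(K,tuple(int(i) for i in q),3,(0,255,0),-1)
cv2.imwrite("pics/g1.png",K)
E
```

```text
t 3.57 pos [ 0.4503 -0.3615  0.0657] toolx yaw 174.9 | tool shift now mm [ -6.1 -11.2  61.7] roll 0.0 | shift after roll [ -6.1 -11.2  61.7]
```

View pics/g1.png

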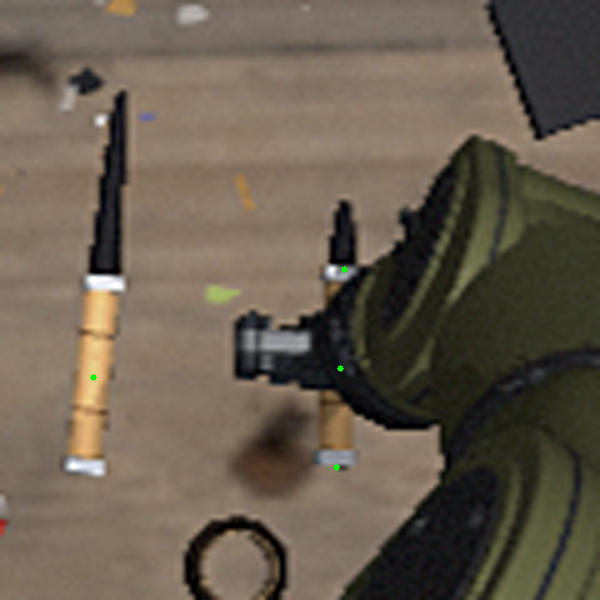

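The overlay dots lie on the short handle's centre (340,368) and ends, so the estimate holds. Now descending.

Emit:
jog_arm(
  hand=[60,60,60,60,18,10,10,10,10,10,10,10],
  translation=[
    [-6,-11,0],
    [0,0,25],
    [0,0,25],
    [0,0,11],
    [0,0,0],
    [0,0,0],
    [0,0,0],
    [0,0,0],
    [0,0,0],
    [0,0,0],
    [0,0,0],
    [0,0,0],
  ],
  roll=[0,0,0,0,0,0,0,0,0,0,0,0],
  squeeze=40,
)

```text
t: 4.62
tool_pos: [0.4582, -0.375, 0.01]
tcp_rot: [0.139, 3.136, -0.002]
force: [-0.3, 0.6, 6.7]
grip_width: 0.0151
grip_force: 39.1
```

Emit:
jog_arm(
  hand=[10,10,10,10,10,10],
  translation=[
    [0,0,-5],
    [0,0,-10],
    [0,0,-20],
    [0,0,-25],
    [0,0,0],
    [0,0,0],
  ],
  roll=[0,0,0,0,0,0],
)

```text
t: 5.12
tool_pos: [0.4582, -0.3755, 0.0703]
tcp_rot: [0.14, 3.135, -0.003]
force: [-0.7, 0.7, -0.8]
grip_width: 0.0154
grip_force: 39.3
```

```bash
python3 - <<'E'
from h import *
s=bot.state();print(s["tool_pos"],s["grip_width"],s["grip_force"],s["force"])
P,D=bot.capture("side");q=proj("side",s["tool_pos"])[0];print(q)
u,v=q.astype(int);x0=max(0,min(540,u-50));y0=max(0,v-50)
cv2.imwrite("pics/g2.png",cv2.resize(P[y0:y0+100,x0:x0+100],None,fx=5,fy=5,interpolation=cv2.INTER_CUBIC))
P,D=bot.capture("top")
g=bot.regions_of("top","reamer_short")
for k in g[:2]:print(k["score"],k["uv"],k["region"].sum())
E
```

```text
[ 0.45823479 -0.37545829  0.07026297] 0.015431190596861778 39.3081933259964 [-0.73262488  0.72019554 -0.83433296]
[355.41552422 198.25703177]
0.64 [432.8, 259.7] 220
```

View pics/g2.png

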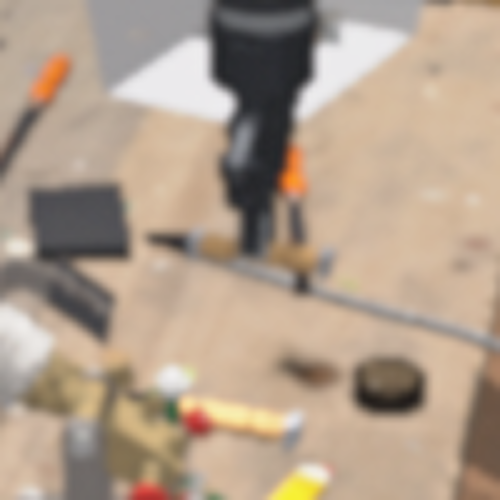

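The reamer is held, but only on the upper part of the handle: the fingertip ends at about handle mid-height. I'll set it down and regrip about 7 mm deeper.

Emit:
jog_arm(
  hand=[10,10,10,10,10,32,32,32,32,32,32,32,10,10,10,10,10],
  translation=[
    [0,0,20],
    [0,0,20],
    [0,0,15],
    [0,0,4],
    [0,0,0],
    [0,0,0],
    [0,0,0],
    [0,0,0],
    [-1,0,4],
    [0,0,4],
    [0,0,0],
    [0,0,0],
    [0,0,0],
    [0,0,0],
    [0,0,0],
    [0,0,0],
    [0,0,0],
  ],
  roll=[0,0,0,0,0,0,0,0,0,0,0,0,0,0,0,0,0],
)

```text
t: 6.68
tool_pos: [0.4583, -0.3747, 0.0012]
tcp_rot: [0.139, 3.138, -0.0]
force: [-0.8, -0.3, 0.9]
grip_width: 0.0163
grip_force: 39.0
```

Emit:
jog_arm(
  hand=[10,10,10,10,10,10,10,10,10,10,10,10,10,10,10,10,10,10,10,10],
  translation=[
    [0,0,-10],
    [0,0,-20],
    [0,0,-30],
    [0,0,-35],
    [0,0,-35],
    [0,0,-35],
    [0,0,-35],
    [0,0,-35],
    [0,0,-30],
    [0,0,-20],
    [0,15,0],
    [0,30,0],
    [0,35,0],
    [0,35,0],
    [0,35,0],
    [0,35,0],
    [0,35,0],
    [0,35,0],
    [0,35,0],
    [0,35,0],
  ],
  roll=[0,0,0,0,0,0,0,0,0,0,-1,-1,-1,-1,-1,-1,-1,-1,-1,0],
)

```text
t: 8.35
tool_pos: [0.4581, -0.0478, 0.2858]
tcp_rot: [0.11, -3.138, -0.001]
force: [1.1, -0.6, 0.0]
grip_width: 0.0165
grip_force: 39.1
```

```bash
python3 - <<'E'
from h import *
print(bot.state()["grip_width"])
plan([.583,.275,.20],np.radians(4))
E
```

```text
0.016518778349525788
t 8.35 pos [ 0.4581 -0.0478  0.2858] toolx yaw -176.0 | tool shift now mm [-147.4  313.2   85.7] roll 0.0 | shift after roll [-147.3  313.2   85.7]
```

Emit:
jog_arm(
  hand=[10,10,10,10,10,10,10,10,10,10,10,10,10,10,10,10],
  translation=[
    [-5,33,0],
    [-10,33,0],
    [-16,33,0],
    [-16,33,0],
    [-16,33,0],
    [-16,33,0],
    [-16,33,0],
    [-16,33,5],
    [-16,25,15],
    [-14,15,20],
    [-6,9,20],
    [0,0,15],
    [0,0,10],
    [0,0,0],
    [0,0,0],
    [0,0,0],
  ],
  roll=[0,0,0,0,0,0,0,0,0,0,0,0,0,0,0,0],
)

```text
t: 9.68
tool_pos: [0.5852, 0.2721, 0.2023]
tcp_rot: [-0.107, 3.138, 0.001]
force: [0.2, -0.4, -1.4]
grip_width: 0.0162
grip_force: 39.2
```

```bash
python3 - <<'E'
from h import *
print(bot.state()["grip_width"],bot.state()["force"])
plan([.581,.2747,.1325],np.radians(4))
P,D=bot.capture("side");q=proj("side",bot.state()["tool_pos"])[0];print(q)
u,v=q.astype(int);x0=u-70;y0=v-60
K=cv2.resize(P[y0:y0+140,x0:x0+140],None,fx=5,fy=5,interpolation=cv2.INTER_CUBIC)
K=cv2.resize(K,(590,590));cv2.imwrite("pics/g3.png",K)
E
```

```text
0.016180381472214275 [ 0.17581697 -0.41725197 -1.42783224]
t 9.68 pos [0.5852 0.2721 0.2023] toolx yaw -176.1 | tool shift now mm [ 4.1  2.8 69.8] roll -0.1 | shift after roll [ 4.1  2.8 69.8]
[251.37768434 264.503447  ]
```

View pics/g3.png

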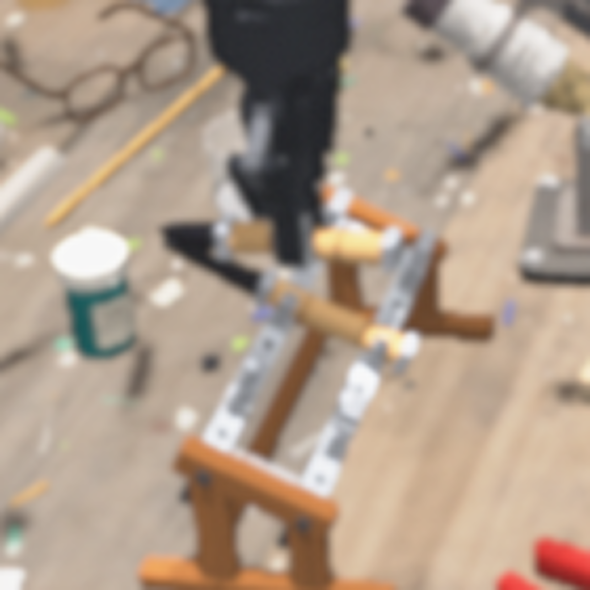

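The side view shows the short reamer level in the fingers above the left place, at about (300,240), with its tip up the slope. I'll lower it to first contact and let the upper clip pitch it in a light grip.

Emit:
jog_arm(
  hand=[10,10,10,10,10,10,10,10,10,10],
  translation=[
    [2,2,10],
    [2,1,20],
    [0,0,20],
    [0,0,15],
    [0,0,5],
    [-2.1,0,4.5],
    [-2.1,0,4.5],
    [-2.1,0,4.5],
    [0,0,0],
    [0,0,0],
  ],
  roll=[0,0,0,0,0,0,0,0,0,0],
  squeeze=22,
)

```text
t: 10.57
tool_pos: [0.589, 0.276, 0.1186]
tcp_rot: [-0.107, 3.136, 0.003]
force: [2.6, 1.7, -1.2]
grip_width: 0.0162
grip_force: 39.1
```

Emit:
jog_arm(
  hand=[10,10,10,10,10,10],
  translation=[
    [-0.8,0,1.8],
    [-0.8,0,1.8],
    [-0.8,0,1.8],
    [-0.8,0,1.8],
    [0,0,0],
    [0,0,0],
  ],
  roll=[0,0,0,0,0,0],
  squeeze=20,
)

```text
t: 11.07
tool_pos: [0.5904, 0.2766, 0.1108]
tcp_rot: [-0.108, 3.139, 0.002]
force: [1.9, 1.9, 5.0]
grip_width: 0.0165
grip_force: 39.6
```

Emit:
jog_arm(
  hand=[16,16,16,16,16],
  translation=[
    [-0.8,0,1.8],
    [-0.8,0,1.8],
    [0,0,0],
    [0,0,0],
    [0,0,0],
  ],
  roll=[0,0,0,0,0],
  squeeze=20,
)

```text
t: 11.48
tool_pos: [0.5909, 0.2764, 0.1068]
tcp_rot: [0.109, -3.138, -0.001]
force: [-2.3, 3.3, 4.2]
grip_width: 0.0162
grip_force: 39.6
```

Emit:
jog_arm(
  hand=[10,10,10,10,10,10],
  translation=[
    [-0.8,0,1.8],
    [-0.8,0,1.8],
    [-0.8,0,1.8],
    [0,0,0],
    [0,0,0],
    [0,0,0],
  ],
  roll=[0,0,0,0,0,0],
)

```text
t: 11.98
tool_pos: [0.5931, 0.2765, 0.1012]
tcp_rot: [0.108, -3.138, -0.001]
force: [-3.6, 3.8, 5.2]
grip_width: 0.0167
grip_force: 39.8
```

```bash
python3 - <<'E'
from h import *
P,D=bot.capture("side");q=proj("side",bot.state()["tool_pos"])[0]
u,v=q.astype(int);x0=u-70;y0=v-80
K=cv2.resize(P[y0:y0+140,x0:x0+140],(590,590),interpolation=cv2.INTER_CUBIC)
cv2.imwrite("pics/g4.png",K)
E
```

```text
(no output)
```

View pics/g4.png

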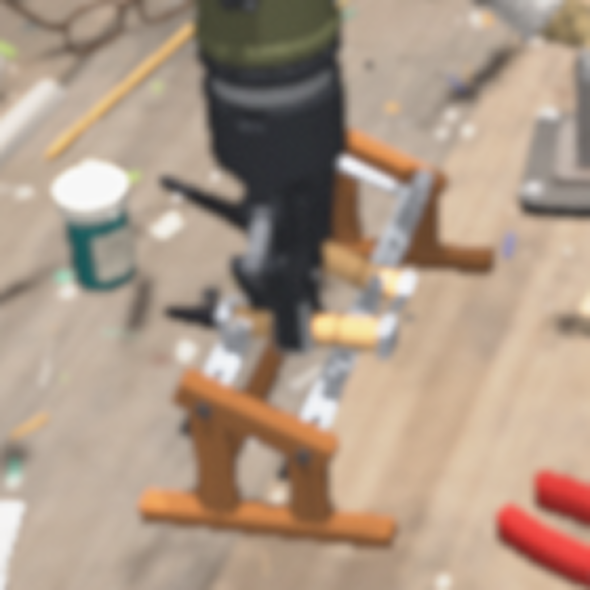

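The handle has pitched only about 5°, at (240,322)-(385,333). I'll open the fingers slightly so it drops into both clip mouths at the slope angle, then regrip there.

Emit:
jog_arm(
  hand=[10,10,22,22,22,22,22,22],
  translation=[
    [0,1,0],
    [0,1,0],
    [0,0,0],
    [0,0,0],
    [0,0,0],
    [0,0,0],
    [0,0,0],
    [0,0,0],
  ],
  roll=[0,0,0,0,0,0,0,0],
)

```text
t: 12.7
tool_pos: [0.5942, 0.2775, 0.1013]
tcp_rot: [0.107, -3.14, 0.001]
force: [1.0, -0.2, -0.7]
grip_width: 0.0217
grip_force: 0.0
```

```bash
python3 - <<'E'
from h import *
s=bot.state();print(s["tool_pos"],s["force"],s["grip_width"],s["grip_force"])
P,D=bot.capture("side");q=proj("side",s["tool_pos"])[0]
u,v=q.astype(int);x0=u-70;y0=v-80
K=cv2.resize(P[y0:y0+140,x0:x0+140],(590,590),interpolation=cv2.INTER_CUBIC)
cv2.imwrite("pics/g5.png",K)
E
```

```text
[0.59415282 0.27747731 0.1012892 ] [ 0.9522345  -0.22961421 -0.67322122] 0.021677728120938388 0.0
```

View pics/g5.png

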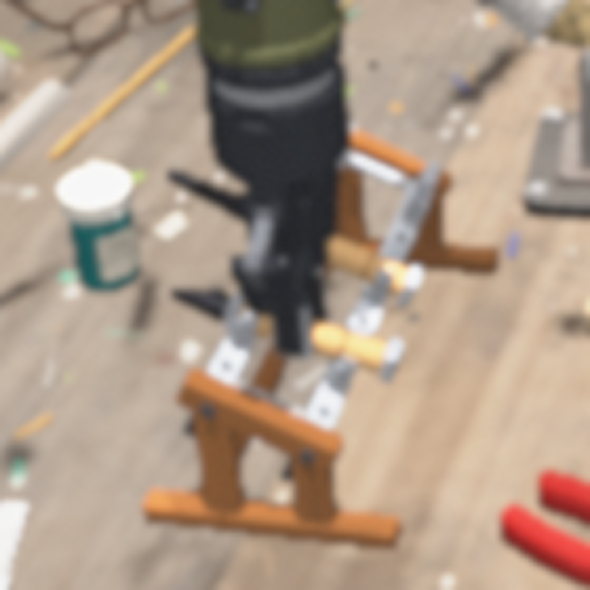

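The butt has dropped into the lower clip: the handle now runs (315,330)-(395,355), along the slope. I'll regrip firmly and press square.

Emit:
jog_arm(
  hand=[10,10,10,10,10,10,10,10,10],
  translation=[
    [0,0,0],
    [0,0,0],
    [0,0,0],
    [0,0,0],
    [-0.8,0,1.8],
    [-0.8,0,1.8],
    [-0.8,0,1.8],
    [0,0,0],
    [0,0,0],
  ],
  roll=[0,0,0,0,0,0,0,0,0],
  squeeze=70,
)

```text
t: 13.5
tool_pos: [0.5965, 0.2779, 0.0965]
tcp_rot: [0.107, -3.14, 0.0]
force: [-1.6, -1.9, 6.1]
grip_width: 0.0152
grip_force: 69.0
```

Emit:
jog_arm(
  hand=[10,10,10,10],
  translation=[
    [-0.8,0,1.8],
    [-0.8,0,1.8],
    [0,0,0],
    [0,0,0],
  ],
  roll=[0,0,0,0],
)

```text
t: 13.83
tool_pos: [0.5978, 0.278, 0.0933]
tcp_rot: [0.107, -3.139, 0.001]
force: [-3.2, -1.5, 9.2]
grip_width: 0.015
grip_force: 69.4
```

Emit:
jog_arm(
  hand=[10,10,10,10],
  translation=[
    [-0.8,0,1.8],
    [-0.4,0,0.9],
    [0,0,0],
    [0,0,0],
  ],
  roll=[0,0,0,0],
)

```text
t: 14.17
tool_pos: [0.5989, 0.2781, 0.091]
tcp_rot: [0.107, -3.139, 0.001]
force: [-5.3, -2.5, 11.5]
grip_width: 0.0151
grip_force: 69.8
```

Emit:
jog_arm(
  hand=[10,10,10,10],
  translation=[
    [-0.4,0,0.9],
    [-0.4,0,0.9],
    [0,0,0],
    [0,0,0],
  ],
  roll=[0,0,0,0],
)

```text
t: 14.5
tool_pos: [0.5995, 0.2781, 0.0895]
tcp_rot: [0.107, -3.139, 0.001]
force: [-4.8, -3.5, 13.2]
grip_width: 0.0152
grip_force: 69.9
```

Emit:
jog_arm(
  hand=[10,10,10,10],
  translation=[
    [-0.4,0,0.9],
    [-0.4,0,0.9],
    [0,0,0],
    [0,0,0],
  ],
  roll=[0,0,0,0],
)

```text
t: 14.83
tool_pos: [0.6002, 0.2782, 0.0879]
tcp_rot: [0.107, -3.139, 0.001]
force: [-6.2, -3.4, 15.8]
grip_width: 0.0152
grip_force: 70.2
```

Emit:
jog_arm(
  hand=[10,10,10,10],
  translation=[
    [-0.4,0,0.9],
    [-0.4,0,0.9],
    [0,0,0],
    [0,0,0],
  ],
  roll=[0,0,0,0],
)

```text
t: 15.17
tool_pos: [0.6008, 0.2782, 0.0862]
tcp_rot: [0.107, -3.139, 0.001]
force: [-7.1, -4.4, 17.1]
grip_width: 0.0148
grip_force: 70.4
```

Emit:
jog_arm(
  hand=[10,10,10,10],
  translation=[
    [-0.4,-0.7,0.9],
    [-0.2,-0.3,0.4],
    [0,0,0],
    [0,0,0],
  ],
  roll=[0,0,0,0],
)

```text
t: 15.5
tool_pos: [0.6013, 0.2782, 0.0853]
tcp_rot: [0.108, -3.139, -0.001]
force: [-8.1, -2.4, 17.9]
grip_width: 0.0152
grip_force: 70.5
```

Emit:
jog_arm(
  hand=[10,10,10,10],
  translation=[
    [-0.4,0,0.9],
    [0,0,0],
    [0,0,0],
    [0,0,0],
  ],
  roll=[0,0,0,0],
)

```text
t: 15.83
tool_pos: [0.6016, 0.2782, 0.0845]
tcp_rot: [0.108, -3.139, -0.001]
force: [-7.7, -2.9, 18.7]
grip_width: 0.0149
grip_force: 70.6
```

Emit:
jog_arm(
  hand=[10,10,10,10],
  translation=[
    [-0.4,0,0.9],
    [0,0,0],
    [0,0,0],
    [0,0,0],
  ],
  roll=[0,0,0,0],
)

```text
t: 16.17
tool_pos: [0.6019, 0.2783, 0.0837]
tcp_rot: [0.108, -3.138, -0.001]
force: [-8.5, -3.3, 19.2]
grip_width: 0.0151
grip_force: 70.7
```

Emit:
jog_arm(
  hand=[10,10,10,10],
  translation=[
    [-0.4,0,0.9],
    [0,0,0],
    [0,0,0],
    [0,0,0],
  ],
  roll=[0,0,0,0],
)

```text
t: 16.5
tool_pos: [0.6023, 0.2783, 0.0829]
tcp_rot: [0.108, -3.138, -0.001]
force: [-8.5, -2.7, 20.7]
grip_width: 0.0151
grip_force: 70.7
```

Emit:
jog_arm(
  hand=[10,10,10,10,10,10],
  translation=[
    [-0.3,0,0.7],
    [0,0,0],
    [0,0,0],
    [0,0,0],
    [0,0,0],
    [0,0,0],
  ],
  roll=[0,0,0,0,0,0],
)

```text
t: 17.0
tool_pos: [0.6025, 0.2783, 0.0823]
tcp_rot: [0.108, -3.138, -0.001]
force: [-8.9, -2.9, 21.4]
grip_width: 0.0149
grip_force: 70.8
```

Force has reached about 24 N with no click, so I'm stopping short of the rail stop. I'll back off and check how the handle lies, then press one clip at a time with closed fingertips, which needs much less total force.

Emit:
jog_arm(
  hand=[10,10,10,10,10,30,30,30,30,30,30,30,30,30],
  translation=[
    [1.7,0,-3.6],
    [1.7,0,-3.6],
    [1.7,0,-3.6],
    [1.7,0,-3.6],
    [0,0,0],
    [0,0,0],
    [0,0,0],
    [0,0,0],
    [0,0,-10],
    [0,0,-20],
    [15,0,-30],
    [30,0,-30],
    [30,0,-20],
    [0,0,0],
  ],
  roll=[0,0,0,0,0,0,0,0,0,0,0,0,0,0],
  squeeze=40,
)

```text
t: 18.17
tool_pos: [0.5187, 0.274, 0.2081]
tcp_rot: [-0.114, 3.139, 0.005]
force: [-1.5, 0.7, -0.7]
grip_width: 0.0304
grip_force: 0.0
```

```bash
cat > chk.py <<'E'
from h import *
p=np.load("rack.npy")
print(bot.state()["tool_pos"],bot.state()["force"])
P,D=bot.capture("top")
cv2.imwrite("pics/top_now.png",P)
# depth along each place: project points on the handle's line, sample depth cloud -> slope coords
C,S=np.cos(p[2]),np.sin(p[2])
def loc(X):
    d=X-np.array([p[0],p[1],.1]);x=C*d[:,0]+S*d[:,1];y=-S*d[:,0]+C*d[:,1];z=d[:,2]
    return np.c_[x*c25+z*s25,y,-x*s25+z*c25]
v,u=np.mgrid[140:260,110:285];uv=np.c_[u.ravel(),v.ravel()];uv=uv[D[uv[:,1],uv[:,0]]>0]
X=cloud("top",uv,D);L=loc(X)
for y in(.085,0,-.085):
    print("place",y)
    for a in np.arange(-.065,.125,.01):
        k=(abs(L[:,0]-a)<.005)&(abs(L[:,1]-y)<.014)&(L[:,2]>-.012)&(L[:,2]<.05)
        if k.sum()>1:
            t=k&(L[:,2]>np.sort(L[k,2])[-max(3,k.sum()//3)]-1e-9)
            print("%4d n%3d top %.1f y %.1f"%(a*1e3,k.sum(),np.median(L[t,2])*1e3,(np.median(L[k,1])-y)*1e3),end=" | ")
    print()
E
python3 chk.py
```

```text
[0.51870474 0.27403335 0.2081192 ] [-1.52959299  0.69247935 -0.72612127]
place 0.085
 -55 n  6 top 24.0 y -7.4 |  -45 n 12 top 24.6 y -8.1 |  -34 n 13 top 19.1 y -8.9 |  -24 n 23 top 18.6 y -8.9 |  -14 n 34 top 20.4 y -1.9 |   -4 n 34 top 19.6 y -4.0 |    5 n 36 top 16.6 y -2.0 |   15 n 31 top 15.9 y -3.2 |   25 n 42 top 12.9 y -0.3 |   35 n 58 top 11.5 y -1.4 |   45 n 38 top 10.1 y -3.2 |   55 n 29 top 6.3 y -2.7 |   65 n 25 top 2.3 y -1.8 |   75 n 13 top 2.3 y -1.4 | 
place 0
 -45 n 36 top 11.3 y -1.9 |  -34 n 40 top 12.9 y -0.6 |  -24 n 54 top 12.2 y -1.6 |  -14 n 32 top 10.0 y -1.7 |   -4 n 33 top 10.4 y -2.2 |    5 n 33 top 10.2 y -1.4 |   15 n 32 top 9.7 y -2.5 |   25 n 41 top 12.5 y -0.4 |   35 n 48 top 12.9 y -2.0 |   45 n 45 top 10.8 y -1.9 |   55 n 29 top 9.6 y -1.4 |   65 n 29 top 9.5 y -2.1 |   75 n 25 top 8.2 y -2.5 |   85 n 25 top 6.4 y -1.2 |   95 n 20 top 9.0 y -2.6 |  105 n 20 top 5.6 y -2.0 |  115 n  8 top 3.6 y 0.1 | 
place -0.085
 -34 n 25 top 16.1 y 1.2 |  -24 n 36 top 13.4 y 2.4 |   25 n 28 top 14.5 y 4.5 |   35 n 36 top 12.8 y 1.4 |
```

```bash
cat >> chk.py <<'E'
print("detail")
for y0 in(.085,0):
  for a in np.arange(-.055,.08,.01):
    k=(abs(L[:,0]-a)<.005)&(abs(L[:,1]-y0)<.028)&(L[:,2]>-.012)&(L[:,2]<.05)
    B=P[uv[:,1],uv[:,0]].astype(int);w=k&((B[:,2]-B[:,0]>40))   # wood coloured
    q=lambda m:(m.sum(),(np.percentile(L[m,1],[10,50,90])-y0).round(4)*1e3,(np.percentile(L[m,2],[50,90])*1e3).round(1)) if m.sum()>2 else ""
    print(round(a*1e3),"wood",q(w),"all",q(k))
E
python3 chk.py | sed -n '/detail/,$p'
```

```text
detail
-55 wood  all (np.int64(7), array([-8.7, -7.9, -4.6]), array([22.7, 25.5]))
-45 wood (np.int64(3), array([-9.9, -7.5, -7.5]), array([21.2, 22.9])) all (np.int64(12), array([-9.9, -8.2, -6.8]), array([19.7, 24. ]))
-35 wood (np.int64(4), array([-9. , -8. , -7.3]), array([17.6, 19.4])) all (np.int64(11), array([-13.7,  -9.4,  -7. ]), array([14. , 19.9]))
-25 wood  all (np.int64(31), array([-19.2, -11.5,  -2.8]), array([ 6.3, 20.1]))
-15 wood (np.int64(26), array([-7.2, -1.4,  6.4]), array([17.7, 20.9])) all (np.int64(30), array([-7.9, -2.9,  5.8]), array([17.4, 20.7]))
-5 wood (np.int64(31), array([-6.8, -1.8,  5.5]), array([16.6, 19.7])) all (np.int64(34), array([-8.3, -3. ,  5. ]), array([15.4, 19.7]))
5 wood (np.int64(32), array([-6.9, -0.6,  5.7]), array([14.6, 17.1])) all (np.int64(36), array([-8. , -1.6,  5.1]), array([14.3, 16.8]))
15 wood (np.int64(29), array([-7.1, -2.2,  5.6]), array([12., 15.])) all (np.int64(33), array([-7.8, -2.8,  5.1]), array([11.4, 14.8]))
25 wood (np.int64(29), array([-6. , -0.7,  7. ]), array([10.2, 13.9])) all (np.int64(48), array([-12.2,  -1.
[... 1346 characters left out ...]
64(33), array([-8.3, -2.4,  5.1]), array([ 7. , 10.6]))
25 wood (np.int64(24), array([-5.8, -0.3,  4.8]), array([ 9.3, 12.1])) all (np.int64(44), array([-11.2,  -0.3,  10.9]), array([ 9.4, 15.8]))
35 wood (np.int64(22), array([-4.2, -0.6,  6.1]), array([ 7.4, 12.1])) all (np.int64(58), array([-12.9,  -3.3,  12.3]), array([ 6.9, 14.9]))
45 wood (np.int64(6), array([-4.3,  0.2,  5.8]), array([ 9.4, 11.7])) all (np.int64(41), array([-9. , -1.9,  7.5]), array([ 8.3, 11.4]))
55 wood  all (np.int64(33), array([-7.7, -2.6,  4.9]), array([ 6. , 10.7]))
65 wood  all (np.int64(28), array([-7. , -2.1,  4.3]), array([ 7. , 10.3]))
75 wood  all (np.int64(28), array([-6.9, -2.2,  3.2]), array([6. , 8.2]))
```

The upper clip has clicked home and the lower one still sits on its lobes: the handle is tilted about 9°, with the rear 12 mm out. I'll press near the lower clip with closed fingertips.

Emit:
jog_arm(
  hand=[0,0,0,0,0,0,0,0,0,0],
  translation=[
    [-10,0,0],
    [-20,0,0],
    [-19,2,0],
    [0,0,10],
    [0,0,20],
    [0,0,20],
    [0,0,20],
    [0,0,8],
    [0,0,0],
    [0,0,0],
  ],
  roll=[0,0,0,0,0,0,0,0,0,0],
)

```text
t: 19.1
tool_pos: [0.5716, 0.2772, 0.1251]
tcp_rot: [0.107, -3.139, 0.001]
force: [-0.4, 0.0, 0.8]
grip_width: -0.0002
grip_force: 0.0
```

```bash
python3 - <<'E'
from h import *
plan([.5676,.273,.113],np.radians(4));s=bot.state();print(s["force"],s["grip_width"])
E
```

```text
t 19.10 pos [0.5716 0.2772 0.1251] toolx yaw -176.1 | tool shift now mm [ 4.3 -3.9 12.1] roll -0.1 | shift after roll [ 4.3 -3.9 12.1]
[-0.39351465  0.03982217  0.77024681] -0.00018121078372723655
```

Emit:
jog_arm(
  hand=[0,0,0,0,0,0,0,0],
  translation=[
    [4,-4,0],
    [0,0,5],
    [0,0,5],
    [-0.8,0,1.8],
    [-0.8,0,1.8],
    [-0.8,0,1.8],
    [0,0,0],
    [0,0,0],
  ],
  roll=[0,0,0,0,0,0,0,0],
)

```text
t: 19.77
tool_pos: [0.5702, 0.2734, 0.1102]
tcp_rot: [0.107, -3.14, -0.0]
force: [0.1, -1.1, 1.4]
grip_width: -0.0005
grip_force: 0.6
```

Emit:
jog_arm(
  hand=[0,0,0,0],
  translation=[
    [-0.8,0,1.8],
    [-0.8,0,1.8],
    [0,0,0],
    [0,0,0],
  ],
  roll=[0,0,0,0],
)

```text
t: 20.1
tool_pos: [0.5715, 0.2735, 0.1067]
tcp_rot: [0.108, -3.139, -0.0]
force: [-2.2, 0.4, 4.5]
grip_width: -0.0003
grip_force: 2.1
```

Emit:
jog_arm(
  hand=[0,0,0,0,0],
  translation=[
    [-0.8,0,1.8],
    [-0.8,0,1.8],
    [-0.8,0,1.8],
    [0,0,0],
    [0,0,0],
  ],
  roll=[0,0,0,0,0],
)

```text
t: 20.52
tool_pos: [0.5733, 0.2737, 0.1013]
tcp_rot: [0.108, -3.138, 0.0]
force: [-4.5, -0.6, 7.0]
grip_width: -0.0001
grip_force: 4.0
```

Emit:
jog_arm(
  hand=[0,0,0,0],
  translation=[
    [-0.8,0,1.8],
    [-0.8,0,1.8],
    [0,0,0],
    [0,0,0],
  ],
  roll=[0,0,0,0],
)

```text
t: 20.85
tool_pos: [0.5743, 0.2738, 0.0975]
tcp_rot: [0.108, -3.137, 0.001]
force: [-2.2, -0.4, 4.9]
grip_width: 0.0001
grip_force: 2.9
```

The force dropped from about 8 to 5 N while still advancing, which suggests a click. I'll back away and check.

Emit:
jog_arm(
  hand=[0,0,0,0,0,0,30,60,60],
  translation=[
    [0.4,0,-0.9],
    [1.7,0,-3.6],
    [2,0,-10],
    [10,0,-30],
    [30,0,-35],
    [35,0,-25],
    [35,-35,0],
    [0,-40,0],
    [0,-40,0],
  ],
  roll=[0,0,0,0,0,0,0,0,0],
)

```text
t: 21.6
tool_pos: [0.4782, 0.1578, 0.1996]
tcp_rot: [-0.115, 3.136, 0.002]
force: [0.9, -0.6, 0.5]
grip_width: 0.0359
grip_force: 0.0
```

```bash
python3 chk.py | sed -n '1,/detail/p' | head -3; python3 chk.py | sed -n '/detail/,$p' | sed -n 2,15p
```

```text
[0.47816783 0.15780408 0.19956239] [ 0.90409649 -0.58721752  0.51119933]
place 0.085
  25 n  4 top 9.3 y -12.0 |   35 n 24 top 11.9 y -8.6 |   45 n 40 top 10.5 y -3.0 |   55 n 28 top 8.1 y -2.8 |   65 n 21 top 6.6 y -2.7 |   75 n 15 top 7.1 y -2.1 | 
-55 wood  all 
-45 wood  all 
-35 wood  all 
-25 wood  all 
-15 wood  all 
-5 wood  all 
5 wood  all 
15 wood  all 
25 wood  all (np.int64(12), array([-26.8,  12.1,  15.3]), array([10.6, 17. ]))
35 wood (np.int64(3), array([2. , 4.4, 6. ]), array([ 8.9, 10.7])) all (np.int64(32), array([-1.5,  9.6, 21.6]), array([ 9. , 14.4]))
45 wood  all (np.int64(39), array([-9.3, -2.1,  5.5]), array([ 7. , 12.1]))
55 wood  all (np.int64(28), array([-7.1, -3.1,  2.8]), array([6.4, 8.2]))
65 wood  all (np.int64(22), array([-5.3, -2.1,  1.6]), array([4.7, 7.8]))
75 wood  all (np.int64(14), array([-4.7, -1.8,  1.8]), array([2.4, 5.4]))
```

Emit:
jog_arm(
  hand=[60,60,60,60,60,60,60,60,60,60,60,60,60,60,60,60,60,60],
  translation=[
    [0,0,-35],
    [0,0,-35],
    [0,-10,-30],
    [0,-30,0],
    [0,-35,0],
    [0,-35,0],
    [0,-35,0],
    [0,-35,0],
    [0,-35,0],
    [0,-35,0],
    [0,-35,0],
    [0,-35,0],
    [0,-35,0],
    [0,-35,0],
    [0,-25,10],
    [0,0,30],
    [0,0,20],
    [0,0,0],
  ],
  roll=[0,0,0,1.4,1,1,1,1,1,1,1,1,1,1,1,0,0,0],
)

```text
t: 23.2
tool_pos: [0.4641, -0.2569, 0.2351]
tcp_rot: [-0.235, -3.127, -0.003]
force: [-1.5, -0.1, -0.1]
grip_width: 0.06
grip_force: 0.0
```

```bash
python3 chk.py | sed -n '1,3p'; python3 chk.py | sed -n '/detail/,$p' | sed -n 2,15p
python3 - <<'E'
from h import *
plan([.455,-.2489,.003],np.radians(-8.4))
E
```

```text
[ 0.46409053 -0.25687812  0.23507377] [-1.45548631 -0.09094369 -0.07348175]
place 0.085
 -55 n 25 top 10.5 y -2.1 |  -45 n 35 top 11.6 y -2.0 |  -34 n 39 top 9.7 y -1.4 |  -24 n 53 top 10.4 y -1.9 |  -14 n 34 top 10.4 y -1.6 |   -4 n 31 top 10.2 y -2.7 |    5 n 35 top 10.5 y -3.6 |   15 n 34 top 8.8 y -2.9 |   25 n 41 top 10.0 y -1.9 |   35 n 56 top 13.0 y -1.2 |   45 n 38 top 9.8 y -2.5 |   55 n 29 top 8.6 y -3.5 |   65 n 21 top 8.6 y -3.0 |   75 n 15 top 6.0 y -1.7 | 
-55 wood  all (np.int64(25), array([-9.1, -1.2,  8. ]), array([ 8.3, 11.8]))
-45 wood (np.int64(26), array([-7. , -1.3,  5. ]), array([ 7.2, 10.4])) all (np.int64(35), array([-8.4, -2.7,  4.6]), array([ 6.9, 10.5]))
-35 wood (np.int64(27), array([-5.5,  1.7,  8.3]), array([7. , 9.4])) all (np.int64(44), array([-12.2,  -1.4,  10. ]), array([ 7.6, 13.1]))
-25 wood (np.int64(26), array([-5.4, -0.3,  6.6]), array([6.7, 9.5])) all (np.int64(65), array([-13.2,  -0.4,  13.8]), array([ 7.5, 15.8]))
-15 wood (np.int64(29), array([-7.3, -1.2,  5. ]), array([ 8.3, 12.3])) all (np.int64(33), array([-8.2, -2.5,  4.9]), array([ 8. 
[... 437 characters left out ...]
 array([-6. , -1.2,  4.5]), array([ 8.8, 12.2])) all (np.int64(45), array([-13.2,  -2.6,  10.9]), array([ 8.9, 13.5]))
35 wood (np.int64(17), array([-5.1,  0.5,  5.7]), array([ 8.6, 12.8])) all (np.int64(66), array([-13.4,  -1.7,  12.3]), array([ 9.5, 14.9]))
45 wood  all (np.int64(39), array([-9. , -2.5,  5. ]), array([ 7.1, 10.9]))
55 wood  all (np.int64(28), array([-7.4, -2.4,  3.7]), array([5.5, 8.6]))
65 wood  all (np.int64(22), array([-5.5, -2.7,  1.8]), array([4.1, 7.7]))
75 wood  all (np.int64(14), array([-4.8, -1.8,  1.2]), array([3. , 5.2]))
t 23.30 pos [ 0.4666 -0.2568  0.2384] toolx yaw 171.5 | tool shift now mm [ 12.8   6.1 235.4] roll -0.1 | shift after roll [ 12.8   6.2 235.4]
```

The short reamer is home: it lies flush along its length, level with the medium one, about 7 mm down-slope, which is within tolerance. Now the long one.

Emit:
jog_arm(
  hand=[45,45,45,45,45,45,45,45,45,45,45],
  translation=[
    [6,3,0],
    [7,3,15],
    [0,0,30],
    [0,0,30],
    [0,0,30],
    [0,0,30],
    [0,0,30],
    [0,0,20],
    [0,0,10],
    [0,0,0],
    [0,0,0],
  ],
  roll=[0,0,0,0,0,0,0,0,0,0,0],
  squeeze=40,
)

```text
t: 24.22
tool_pos: [0.4552, -0.249, 0.044]
tcp_rot: [0.232, 3.131, -0.001]
force: [-0.8, 0.5, 0.2]
grip_width: 0.0449
grip_force: 0.0
```

```bash
python3 - <<'E'
from h import *
plan([.455,-.2489,.002],np.radians(-8.4))
E
```

```text
t 24.22 pos [ 0.4552 -0.249   0.044 ] toolx yaw 171.5 | tool shift now mm [ 0.3  0.1 42. ] roll -0.1 | shift after roll [ 0.3  0.1 42. ]
```

Emit:
jog_arm(
  hand=[32,32,32,32,32,32,10,10,10,10,10,10],
  translation=[
    [0,0,0],
    [0,0,20],
    [0,0,15],
    [0,0,6],
    [0,0,0],
    [0,0,0],
    [0,0,0],
    [0,0,0],
    [0,0,0],
    [0,0,0],
    [0,0,0],
    [0,0,0],
  ],
  roll=[0,0,0,0,0,0,0,0,0,0,0,0],
)

```text
t: 25.22
tool_pos: [0.455, -0.2492, 0.0031]
tcp_rot: [0.232, 3.131, -0.001]
force: [-0.5, 0.5, 6.6]
grip_width: 0.0164
grip_force: 39.1
```

Emit:
jog_arm(
  hand=[10,10,10,10,10,10,10,10,10,10,10,10,10,10,10,10,10,10,10,10],
  translation=[
    [0,0,-10],
    [0,0,-20],
    [0,0,-30],
    [0,0,-35],
    [0,0,-35],
    [0,0,-35],
    [0,0,-35],
    [0,0,-35],
    [0,0,-35],
    [0,0,-25],
    [0,15,0],
    [0,30,0],
    [0,35,0],
    [0,35,0],
    [0,35,0],
    [0,35,0],
    [0,35,0],
    [0,35,0],
    [0,35,0],
    [0,0,0],
  ],
  roll=[0,0,0,0,0,0,0,0,0,0,-1.4,-1.4,-1.4,-1.4,-1.4,-1.4,-1.4,-1.4,-1.2,0],
)

```text
t: 26.88
tool_pos: [0.4652, 0.0493, 0.2974]
tcp_rot: [-0.129, 3.138, 0.009]
force: [-0.5, 0.5, -0.4]
grip_width: 0.0164
grip_force: 39.3
```

```bash
python3 - <<'E'
from h import *
print(bot.state()["grip_width"]);plan([.595,.104,.20],np.radians(4))
E
```

```text
0.01641843048830571
t 26.88 pos [0.4652 0.0493 0.2974] toolx yaw -175.3 | tool shift now mm [-133.8   43.3   97.7] roll 0.7 | shift after roll [-133.3   44.9   97.7]
```

Emit:
jog_arm(
  hand=[10,10,10,10,10,10,10,10,10,10,10,10],
  translation=[
    [-10,5,0],
    [-20,10,0],
    [-25,10,0],
    [-25,10,0],
    [-25,5,0],
    [-20,4,10],
    [-8,0,20],
    [0,0,25],
    [0,0,25],
    [0,0,15],
    [0,0,0],
    [0,0,0],
  ],
  roll=[0.7,0,0,0,0,0,0,0,0,0,0,0],
)

```text
t: 27.88
tool_pos: [0.5958, 0.0917, 0.2015]
tcp_rot: [0.089, -3.138, 0.001]
force: [0.5, -0.1, 0.7]
grip_width: 0.0164
grip_force: 39.3
```

```bash
python3 - <<'E'
from h import *
print(bot.state()["force"]);plan([.595,.104,.137],np.radians(4))
E
```

```text
[ 0.48187961 -0.05833362  0.72915279]
t 27.88 pos [0.5958 0.0917 0.2015] toolx yaw -176.8 | tool shift now mm [-0.1 12.3 64.5] roll -0.8 | shift after roll [-0.2 12.3 64.5]
```

Emit:
jog_arm(
  hand=[10,10,10,10,10,10,10,10,10,10,10,10,10,10,10],
  translation=[
    [0,6,5],
    [0,6,15],
    [0,0,20],
    [0,0,15],
    [0,0,9],
    [-2.1,0,4.5],
    [-2.1,0,4.5],
    [-2.1,0,4.5],
    [-1.7,0,3.6],
    [-0.8,0,1.8],
    [-0.8,0,1.8],
    [-0.8,0,1.8],
    [-0.8,0,1.8],
    [0,0,0],
    [0,0,0],
  ],
  roll=[-0.8,0,0,0,0,0,0,0,0,0,0,0,0,0,0],
)

```text
t: 29.13
tool_pos: [0.6075, 0.1061, 0.114]
tcp_rot: [-0.112, 3.138, 0.003]
force: [-1.4, 4.9, 4.0]
grip_width: 0.0162
grip_force: 39.9
```

```bash
python3 - <<'E'
from h import *
p=np.load("rack.npy");print(bot.state()["force"]);X=rackpt(p,.005,-.085,.013);plan(X-[0,.001,.0066],np.radians(4))
E
```

```text
[-1.36282932  4.91449717  4.01756764]
t 29.13 pos [0.6075 0.1061 0.114 ] toolx yaw -175.9 | tool shift now mm [-1.3 -0.9  6.7] roll 0.1 | shift after roll [-1.3 -0.9  6.7]
```

Emit:
jog_arm(
  hand=[10,10,10,10,10,22,22,22,22,22,22],
  translation=[
    [0,1.5,0],
    [-0.8,0,1.8],
    [-0.8,0,1.8],
    [0,0,1.8],
    [0,0,0],
    [0,0,0],
    [0,0,0],
    [0,0,0],
    [0,0,0],
    [0,0,0],
    [0,0,0],
  ],
  roll=[0,0,0,0,0,0,0,0,0,0,0],
)

```text
t: 30.05
tool_pos: [0.6086, 0.1055, 0.108]
tcp_rot: [0.109, -3.139, 0.001]
force: [-0.3, 0.7, -0.5]
grip_width: 0.0222
grip_force: 0.4
```

```bash
cat > side.py <<'E'
from h import *
p=np.load("rack.npy");s=bot.state();print(s["tool_pos"],s["force"],s["grip_width"])
P,D=bot.capture("side")
q=proj("side",s["tool_pos"])[0];u,v=q.astype(int);x0=u-70;y0=v-80
cv2.imwrite("pics/g6.png",cv2.resize(P[y0:y0+140,x0:x0+140],(590,590),interpolation=cv2.INTER_CUBIC))
E
python3 side.py
```

```text
[0.60861155 0.10549818 0.1079933 ] [-0.28304596  0.72784869 -0.52277716] 0.022247433816710425
```

View pics/g6.png

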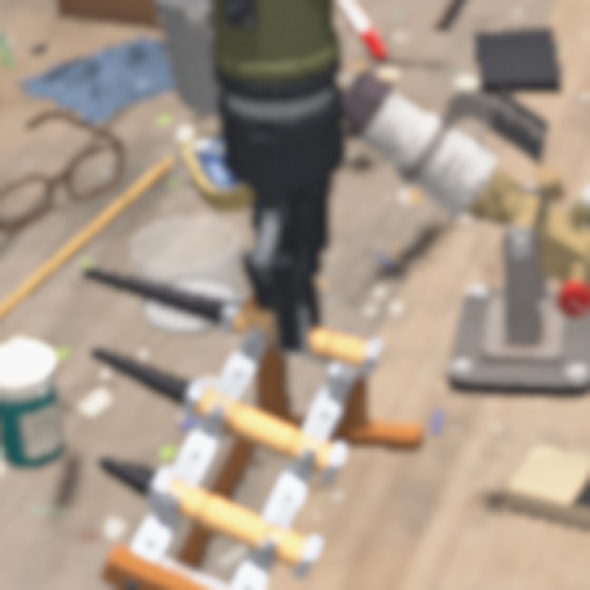

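The short and medium reamers lie parallel and seated, at (150,475)-(315,550) and (190,385)-(340,460). The long one rests in the right place, tip (88,268) and butt (375,355), not yet pressed. I'll press the upper clip first, then the lower, with closed fingertips.

Emit:
jog_arm(
  hand=[30,30,30,30,0,0,0,0,0,0,0,0,0,0],
  translation=[
    [0,0,0],
    [0,0,0],
    [0,0,-15],
    [0,0,-20],
    [1,0,-5],
    [0,0,0],
    [0,0,0],
    [0,0,0],
    [0,0,0],
    [0,0,5],
    [0,0,10],
    [0,0,2],
    [0,0,0],
    [0,0,0],
  ],
  roll=[0,0,0,0,0,0,0,0,0,0,0,0,0,0],
)

```text
t: 31.27
tool_pos: [0.6073, 0.1062, 0.1306]
tcp_rot: [0.11, -3.139, 0.0]
force: [-0.6, 0.8, 0.1]
grip_width: 0.0
grip_force: 0.0
```

Emit:
jog_arm(
  hand=[0,0,0,0,0,0],
  translation=[
    [-0.8,0,1.8],
    [-0.8,0,1.8],
    [-0.8,0,1.8],
    [-0.8,0,1.8],
    [0,0,0],
    [0,0,0],
  ],
  roll=[0,0,0,0,0,0],
)

```text
t: 31.77
tool_pos: [0.6109, 0.1064, 0.1239]
tcp_rot: [0.11, -3.14, -0.0]
force: [0.3, -0.5, -0.2]
grip_width: -0.0001
grip_force: 0.0
```

Emit:
jog_arm(
  hand=[0,0,0,0,0],
  translation=[
    [-0.8,0,1.8],
    [-0.8,0,1.8],
    [-0.8,0,1.8],
    [0,0,0],
    [0,0,0],
  ],
  roll=[0,0,0,0,0],
)

```text
t: 32.18
tool_pos: [0.6132, 0.1067, 0.1188]
tcp_rot: [0.11, -3.14, -0.0]
force: [-2.0, -0.6, 5.0]
grip_width: -0.0
grip_force: 2.4
```

Emit:
jog_arm(
  hand=[0,0,0,0,0],
  translation=[
    [-0.8,0,1.8],
    [-0.8,0,1.8],
    [-0.4,0,0.9],
    [0,0,0],
    [0,0,0],
  ],
  roll=[0,0,0,0,0],
)

```text
t: 32.6
tool_pos: [0.6154, 0.1068, 0.1145]
tcp_rot: [-0.11, 3.139, 0.0]
force: [-1.1, -0.4, 3.8]
grip_width: 0.0001
grip_force: 2.2
```

Emit:
jog_arm(
  hand=[0,0,0,0],
  translation=[
    [-0.8,0,1.8],
    [-0.4,0,0.9],
    [0,0,0],
    [0,0,0],
  ],
  roll=[0,0,0,0],
)

```text
t: 32.93
tool_pos: [0.6165, 0.1069, 0.1119]
tcp_rot: [-0.11, 3.139, 0.0]
force: [-2.7, 0.6, 6.9]
grip_width: -0.0002
grip_force: 3.7
```

The upper clip has clicked: the handle top is about 9 mm out relative to the rail. Now the lower clip.

Emit:
jog_arm(
  hand=[0,0,0,0,0,0,0,0],
  translation=[
    [2,0,-5],
    [2,0,-10],
    [15,-1,-2],
    [15,-1,0],
    [0,0,5],
    [0,0,2],
    [0,0,0],
    [0,0,0],
  ],
  roll=[0,0,0,0,0,0,0,0],
)

```text
t: 33.6
tool_pos: [0.5836, 0.1026, 0.1212]
tcp_rot: [-0.11, 3.139, 0.0]
force: [-1.1, -0.8, -0.4]
grip_width: -0.0002
grip_force: 0.0
```

```bash
python3 - <<'E'
from h import *
print(bot.state()["force"]);plan([.582,.1045,.112],np.radians(4))
E
```

```text
[-1.12848829 -0.83651572 -0.38685914]
t 33.60 pos [0.5836 0.1026 0.1212] toolx yaw -176.0 | tool shift now mm [1.4 2.  9.2] roll 0.0 | shift after roll [1.4 2.  9.2]
```

Emit:
jog_arm(
  hand=[0,0,0,0,0,0,0],
  translation=[
    [3,2,4],
    [0,0,5],
    [-0.8,0,1.8],
    [-0.8,0,1.8],
    [-0.8,0,1.8],
    [0,0,0],
    [0,0,0],
  ],
  roll=[0,0,0,0,0,0,0],
)

```text
t: 34.18
tool_pos: [0.5813, 0.1045, 0.1069]
tcp_rot: [0.11, -3.138, 0.0]
force: [-2.5, -0.2, 1.9]
grip_width: -0.0
grip_force: 1.5
```

Emit:
jog_arm(
  hand=[0,0,0,0],
  translation=[
    [-0.8,0,1.8],
    [-0.8,0,1.8],
    [0,0,0],
    [0,0,0],
  ],
  roll=[0,0,0,0],
)

```text
t: 34.52
tool_pos: [0.5827, 0.1046, 0.1033]
tcp_rot: [0.11, -3.138, 0.0]
force: [-6.6, 0.7, 4.5]
grip_width: -0.0001
grip_force: 3.0
```

Emit:
jog_arm(
  hand=[0,0,0,0],
  translation=[
    [-0.8,0,1.8],
    [-0.8,0,1.8],
    [0,0,0],
    [0,0,0],
  ],
  roll=[0,0,0,0],
)

```text
t: 34.85
tool_pos: [0.5839, 0.1047, 0.0998]
tcp_rot: [0.111, -3.137, 0.0]
force: [-6.3, -0.1, 6.3]
grip_width: -0.0003
grip_force: 4.0
```

Emit:
jog_arm(
  hand=[0,0,0,0],
  translation=[
    [-0.4,0,1.8],
    [-0.4,0,1.8],
    [0,0,0],
    [0,0,0],
  ],
  roll=[0,0,0,0],
)

```text
t: 35.18
tool_pos: [0.585, 0.1046, 0.0962]
tcp_rot: [0.11, -3.138, 0.001]
force: [-3.9, -0.6, 4.6]
grip_width: -0.0003
grip_force: 2.6
```

Force fell from about 9 to 6 N while advancing, so it has clicked. I'll retreat and check all places with the arm clear.

Emit:
jog_arm(
  hand=[0,0,0,0,0,0,0,0,0,0,0],
  translation=[
    [0.4,0,-0.9],
    [1.7,0,-3.6],
    [2,0,-10],
    [10,0,-30],
    [30,0,-35],
    [35,0,-35],
    [35,-35,-10],
    [10,-40,0],
    [0,-40,0],
    [0,-40,0],
    [0,0,0],
  ],
  roll=[0,0,0,0,0,0,0,0,0,0,0],
)

```text
t: 36.1
tool_pos: [0.4881, -0.0627, 0.2111]
tcp_rot: [-0.086, 3.137, -0.011]
force: [-0.8, -0.8, -0.1]
grip_width: -0.0002
grip_force: 0.0
```

```bash
sed -i 's/for y0 in(.085,0)/for y0 in(-.085,)/' chk.py; python3 chk.py | cut -c1-900
```

```text
[ 0.48808005 -0.06269043  0.21107813] [-0.75732451 -0.84590182 -0.14745995]
place 0.085
 -55 n 25 top 10.9 y -2.9 |  -45 n 33 top 11.5 y -1.9 |  -34 n 43 top 10.8 y -0.2 |  -24 n 51 top 9.8 y -1.5 |  -14 n 33 top 8.5 y -3.1 |   -4 n 33 top 10.0 y -2.9 |    5 n 34 top 9.4 y -1.6 |   15 n 33 top 8.2 y -3.2 |   25 n 44 top 10.2 y -0.2 |   35 n 55 top 12.5 y -2.2 |   45 n 36 top 9.8 y -2.7 |   55 n 31 top 8.2 y -2.7 |   65 n 20 top 5.9 y -2.4 |   75 n 14 top 5.9 y -2.0 | 
place 0
 -45 n 39 top 10.5 y -1.4 |  -34 n 42 top 11.6 y -1.1 |  -24 n 49 top 13.3 y -0.9 |  -14 n 33 top 9.3 y -1.5 |   -4 n 32 top 9.2 y -1.7 |    5 n 31 top 9.6 y -1.9 |   15 n 34 top 10.4 y -2.5 |   25 n 40 top 11.3 y -0.7 |   35 n 52 top 11.5 y -1.3 |   45 n 39 top 10.9 y -3.1 |   55 n 33 top 9.9 y -2.7 |   65 n 29 top 9.0 y -1.6 |   75 n 25 top 7.8 y -2.1 |   85 n 27 top 6.6 y -1.0 |   95 n 20 top 6.3 y -1.7 |  105 n 19 top 5.6 y -1.5 |  115 n  7 top 5.7 y -2.5 | 
place -0.085
 -45 n 27 top 11.1 y -1.6 |  -34 n 39 top 11.8 y 0.9 |  -24 n 48 top 10.7 y 0.2 |  -14 n 33 top 10.7 y -1.8 |   -4 n 31 top 8.3 y -1.8 |   
[... 1207 characters left out ...]
4(33), array([-7.9, -1.3,  5.7]), array([ 7.2, 10.4]))
25 wood (np.int64(30), array([-5.5,  0.2,  6.9]), array([ 8.1, 11.7])) all (np.int64(51), array([-12.5,  -0.6,  11.7]), array([ 8.7, 13.7]))
35 wood (np.int64(29), array([-5.9,  0.6,  7. ]), array([ 7. , 10.5])) all (np.int64(58), array([-12.3,   0.1,  13.2]), array([ 6.8, 13.5]))
45 wood (np.int64(12), array([-4.5, -0.2,  4.6]), array([8.4, 9.6])) all (np.int64(33), array([-8.6, -1.8,  6.9]), array([ 8.4, 11.5]))
55 wood  all (np.int64(38), array([-8.2, -2.2,  5.4]), array([ 7.2, 10.8]))
65 wood  all (np.int64(28), array([-7.1, -0.7,  5.9]), array([ 6.1, 10. ]))
75 wood  all (np.int64(29), array([-7.1, -2.2,  4.6]), array([ 6.6, 10. ]))
```

All three reamers lie flush and parallel, and the arm is clear. Handing in.

```bash
python3 -c "
from workcell import bot
print(bot.close_job())"
```

```text
the job is handed in; nothing more can be done
None
```

I handed the job in at about 36 s of the 61 s allowed: depth readings show both reamers home in their clips, tips up the slope, with the short one (left) about 7 mm low of centre (12 mm allowed) and the rail never pressed past about 20 mm by my force estimate (limit 22 mm); the hand-in returned no verdict.

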